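Hang up the ear defenders by the sonicator

ROBOT

A 7-joint arm with a two-finger parallel gripper is mounted at the origin on the work surface. World frame = base frame: x ahead of the robot, y to its left, z up, the work surface at z = 0. Lengths are in m, angles in rad, forces in N, time in s.
With the tool pointing down it reaches from about 0.425 to 0.925 m from the base axis. Payload 6.8 kg.
Tool frame: the origin (TCP) lies midway between the tips of the shut fingers; the grasp point (between the pads) lies 19 mm behind it; z points along the fingers, y is the direction in which the jaws open and shut (so a half turn about z gives the same grasp; the last joint's range is limited). The gripper opens to 85 mm and grips with 20 to 120 N. Pads are 22 mm wide; open, the fingers measure 114 mm over their backs; the gripper's body (76 mm by 85 mm) begins 54 mm behind the grasp point. The pads swing forward as they close: fully open they stand 13 mm farther back than shut.
Start: joints at [1.004, 0.477, 0.022, 1.555, -0.011, 1.109, -0.083], TCP at [0.299, -0.605, 0.231] pointing down, gripper open.
Joint ranges: [-2.96, 2.96], [-0.34, 2.1], [-1.41, 1.46], [0.24, 2.44], [-1.37, 4.51], [0.17, 1.92], [-2.96, 2.96]. Speed limits (rad/s): [2.39, 2.39, 3.14, 3.14, 3.14, 3.14, 3.14].

INTERFACE

Orientations are given as a unit quaternion [w, x, y, z].
In Python, from station import status, eyes, workorder gives the robot as it stands. The module is installed in compiled form; this text tells all that it offers.
- The arm moves only by the shell command python3 -m jog 'ROWS' [FORCE]. ROWS is text: rows parted by semicolons, each of 7 numbers parted by spaces: the shift along the tool's x, y, z in m, then the turn, a rotation vector about the tool's x, y, z in degrees, then the finger opening in m, from 0 to 0.0854. In form: dx dy dz rx ry rz jaw; .... A call has 1 to 5 rows; each row is the pose to reach, as a shift and turn from the pose commanded when the call began, along the tool's axes at that moment; what a row does not reach only later rows make up. A row lasts 1/10 s, in which the tool goes at most 50 mm and 8.59 degrees, less where a joint would pass 70% of its speed; a pose out of reach is approached as far as the arm can. A call with a gripper value outside its range is refused whole. The fingers move at their own pace and stop on an object; FORCE is the grip in N (left out, the last holds). Time passes only in rows, so rows that repeat a pose let the fingers close. It gives the time, the measured TCP pose, the force and the opening at its end, in the units of the state.
- status.get_obs(): the state, without advancing time (a new reading comes with each control period).
- eyes.read_camera(name): name is "scene" or "top" or "wrist"; returns a dict with "image" (384x512x3 uint8, red, green, blue), "intrinsics" (3x3 intrinsics, pixels), "position" and "orientation" of the camera in the world. Camera axes: x right, y up, looking along -z (the intrinsics and any distortion apply to the point x, -y, -z); pixel columns grow to the right and rows downward; lengths in m; the calibration is good to about 2 mm. A picture is of the moment at which its call begins. There is no depth.
- workorder.hand_in(): hands the job in, once; it reports no verdict.
The state is a dict: "t": time; "q": joint angles; "joint_vel": joint speeds; "joint_torque": joint torques, N m; "eef_pos": TCP position; "tool_rot": TCP orientation; "contact_force": force on the tool from outside, world axes, zero at the start; "torque": the same for the moment, N m; "gripper_width": opening from 0.0 (shut) to 1.0 (fully open).
Only numpy, scipy, OpenCV 4.12 (cv2) and the standard library are available. Lean on these libraries where they do the work, as an engineer would, in place of code of your own. Each camera call takes 0.05 s, during which the arm holds its last target.

TASK

Hang both pairs of ear defenders from the slanted cradles over the rail: the broad-cupped pair in the longer of the two bays and the slim-cupped pair in the shorter one, the crown of each resting on the bar with a cup hanging down on either side. Leave them hanging still and upright, square across the bar. Do not let them fall to the table, and leave the bottles, measuring cylinders, tube rack and tip box where they stand.

Things in the scene. Friction and masses are not known exactly. Their poses are not given: they have to be found in the camera images.
- broad_pair: The broad-cupped ear defenders, loose, rigid, about 170 to 270 g: a black arched crown with a grey cup at each end. Origin: inner apex of the crown, which rests on the bar. z up out of the crown, y cup to cup, x through the thickness. Starts leaning 35 degrees, crown toward the robot (z up and back, x forward and up), apex 148 mm above the table, in a cradle, crown free on both faces.
- broad_top (a point): Top of the crown of the broad pair, 24 mm above its origin along z. Crown: 24 mm thick in x; grip its flat faces x = +-12 mm, over the 24 mm from apex to top. From y = +-15 mm outward it slopes down at 25 degrees, so it is about 90 mm long in y, too long to pinch that way. Inside it slopes from the apex to y = +-38, z = -18 mm.
- broad_cups (a point): Point midway between the cups of the broad pair, 86 mm below its origin along z. Each cup is 84 mm wide in x and spans |y| = 38 to 80 mm and z = -127 to -45 mm from the pair's origin; 76 mm is free between the cups for the bar.
- slim_pair: The slim-cupped ear defenders, loose, rigid, about 130 to 210 g: a black arched crown with a grey cup at each end. Origin: inner apex of the crown, which rests on the bar. z up out of the crown, y cup to cup, x through the thickness. Starts leaning 35 degrees, crown toward the robot (z up and back, x forward and up), apex 139 mm above the table, in a cradle, crown free on both faces.
- slim_top (a point): Top of the crown of the slim pair, 24 mm above its origin along z. Crown: 24 mm thick in x; grip its flat faces x = +-12 mm, over the 24 mm from apex to top. From y = +-15 mm outward it slopes down at 25 degrees, so it is about 90 mm long in y, too long to pinch that way. Inside it slopes from the apex to y = +-38, z = -18 mm.
- slim_cups (a point): Point midway between the cups of the slim pair, 86 mm below its origin along z. Each cup is 50 mm wide in x and spans |y| = 38 to 80 mm and z = -127 to -45 mm from the pair's origin; 76 mm is free between the cups for the bar.
- rail: Fixed hanging rail. Origin on the table under its middle; x along the bar (within 15 degrees of world x), z up. Base plate 270 x 120 x 12 mm. End posts at x = +-126 mm, 12 mm thick along the bar, 30 mm wide, tops 169 mm above the table (8 mm above the bar). Rail and cradles share three places (left, middle, right in front of the robot) in any arrangement.
- bar_mid (a point): Middle of the rail's horizontal steel bar, on its axis, 150 mm above the table; bar 22 mm in diameter, 240 mm long between the end posts. Axes as the rail.
- divider: Fixed grey upright across the bar, shaped like the end posts (12 mm along the bar, 30 mm across, top at 169 mm). Origin at table height under it. It stands at x = +22 or -22 mm in the rail's frame, leaving a shorter bay 92 mm long on its own side of the middle and a longer one of 136 mm on the other. (A small bubble level, 21 mm high, sits on the base at the other place.)
- cradle_a: Fixed aluminium cradle, 170 mm wide, holding the broad pair at the start. Origin on the table under the crown; x forward, away from the robot (within 16 degrees of world x). Base from x = -20 to 130 mm. Its board leans 35 degrees toward the robot, top edge 88 mm above the table, ending 49 mm short of the crown's apex; its ledge rises forward to 72 mm high at x = 120 mm.
- cradle_b: The same kind of cradle, holding the slim pair.
- cylinder_l: Loose slender clear measuring cylinder, 29 mm diameter with a 47 mm white foot, 240 mm tall, standing in the gap left of the middle place. Origin: centre of its underside. Leave alone.
- cylinder_r: The same, in the gap right of the middle place. Leave alone.
- bottle_l: Loose white capped bottle, 62 mm diameter, 200 mm tall, standing beyond the left gap. Origin: centre of its underside. Leave alone.
- bottle_r: The same, beyond the right gap. Leave alone.
- cryo_rack: Loose clear tube rack, 160 x 90 x 30 mm, outside the left place. Origin: centre of its underside. Leave alone.
- tip_box: Loose blue pipette-tip box, 85 x 120 x 50 mm, beyond the middle place. Origin: centre of its underside. Leave alone.
Things that resemble listed ones, but are neither listed nor needed, are in the scene too. What is shaped like the slim_pair but green or orange is not meant.

How it is judged:
By the outcome, as a careful person would: the job done as asked, in the order asked, and still so for the second after the job is handed in, with the robot touching nothing.
It also fails if it takes over 66 s, if anything falls off the work surface, if the arm or the gripper's body presses on something with over 40 N, if the wrist force passes 120 N, or if a joint passes its speed limit or range.

## Working session

There is one attempt and no reset: what is moved stays moved. The work goes in short steps, Python scripts to look and compute and a shell command to move; the robot and the scene stay as the last step left them, time stands still between calls to the robot, and variables do not carry over. Pictures are saved under pics/ and viewed, and the job is handed in when it is done.

```bash
mkdir -p pics; ls; python3 - <<'E'
from station import status, eyes
import cv2,numpy as np
o=status.get_obs()
for k in o: print(k,np.round(o[k],3))
for n in ["scene","top","wrist"]:
    c=eyes.read_camera(n); cv2.imwrite(f"pics/{n}0.png",cv2.cvtColor(c["image"],cv2.COLOR_RGB2BGR))
    print(n,[ (k,np.round(c[k],3).tolist()) for k in c if k!="image"])
E
```

```text
pics
t 0.0
q [ 1.004  0.478  0.022  1.556 -0.011  1.109 -0.083]
joint_vel [ 0.001 -0.001 -0.001  0.001 -0.    -0.001  0.001]
joint_torque [ 1.0000e-03 -5.9645e+01  1.6080e+00 -2.8120e+01  1.2000e-02  9.0000e-03
 -0.0000e+00]
eef_pos [ 0.299 -0.605  0.23 ]
tool_rot [-0.001  0.974  0.227 -0.   ]
contact_force [ 0.061 -0.225  0.692]
torque [-0.039 -0.023  0.01 ]
gripper_width 0.998
scene [('intrinsics', [[378.571, 0.0, 258.365], [0.0, 378.571, 186.437], [0.0, 0.0, 1.0]]), ('position', [1.429, -0.398, 1.033]), ('orientation', [0.756, 0.323, 0.219, 0.525])]
top [('intrinsics', [[435.646, 0.0, 259.466], [0.0, 435.646, 189.362], [0.0, 0.0, 1.0]]), ('position', [0.201, -0.069, 1.754]), ('orientation', [-0.698, -0.075, 0.076, 0.708])]
wrist [('intrinsics', [[345.375, 0.0, 257.996], [0.0, 345.375, 193.89], [0.0, 0.0, 1.0]]), ('position', [0.357, -0.577, 0.373]), ('orientation', [0.842, -0.11, 0.069, -0.524])]
```

View pics/scene0.png

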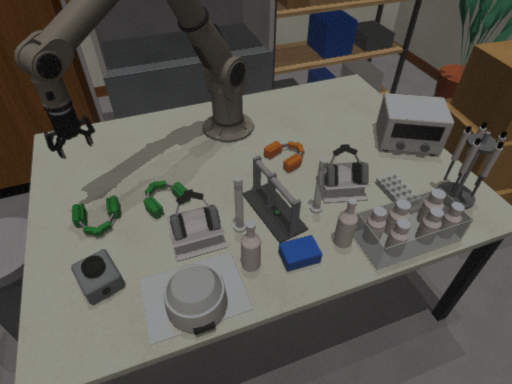

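View pics/top0.png

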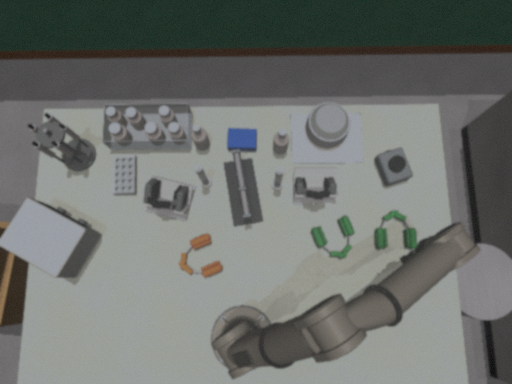

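View pics/wrist0.png

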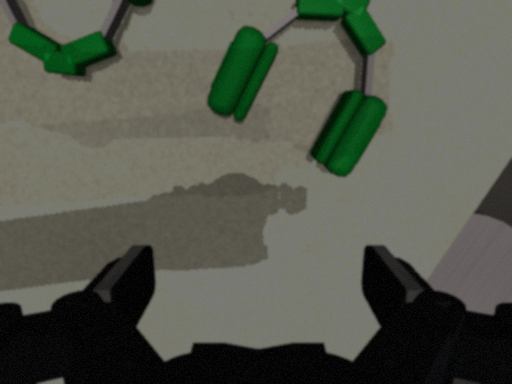

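```bash
cat > h.py <<'E'
import numpy as np, cv2
from scipy.spatial.transform import Rotation as R
from station import status, eyes
def cam(n,save=None):
    c=eyes.read_camera(n)
    if save: cv2.imwrite(f"pics/{save}.png",cv2.cvtColor(c["image"],cv2.COLOR_RGB2BGR))
    return c
def rot(q): return R.from_quat(np.roll(q,-1))
def ray(c,u,v):
    K=c["intrinsics"]; d=np.array([(u-K[0,2])/K[0,0],-(v-K[1,2])/K[1,1],-1.])
    return np.array(c["position"]), rot(c["orientation"]).apply(d)
def onz(c,u,v,z):
    p,d=ray(c,u,v); return p+d*(z-p[2])/d[2]
def proj(c,P):
    q=rot(c["orientation"]).inv().apply(np.array(P)-c["position"]); K=c["intrinsics"]
    return np.stack([K[0,2]-K[0,0]*q[...,0]/q[...,2],K[1,2]+K[1,1]*q[...,1]/q[...,2]],-1)
def tri(obs):
    A=np.zeros((3,3));b=np.zeros(3)
    for c,u,v in obs:
        p,d=ray(c,u,v); d/=np.linalg.norm(d); M=np.eye(3)-np.outer(d,d); A+=M;b+=M@p
    return np.linalg.solve(A,b)
E
python3 - <<'E'
import cv2,numpy as np
t=cv2.imread("pics/top0.png"); s=cv2.imread("pics/scene0.png")
def crop(im,x0,y0,w,h,f): return cv2.resize(im[y0:y0+h,x0:x0+w],None,fx=f,fy=f,interpolation=cv2.INTER_CUBIC)
cv2.imwrite("pics/c1.png",crop(t,135,145,210,85,3.8))
cv2.imwrite("pics/c2.png",crop(s,160,135,220,145,3.6))
E
```

```text
(no output)
```

View pics/c1.png

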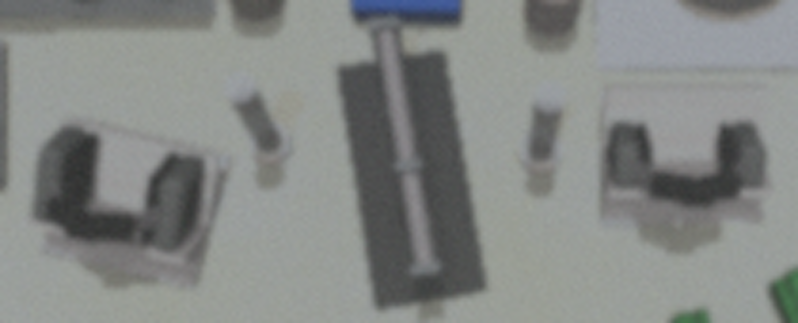

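View pics/c2.png

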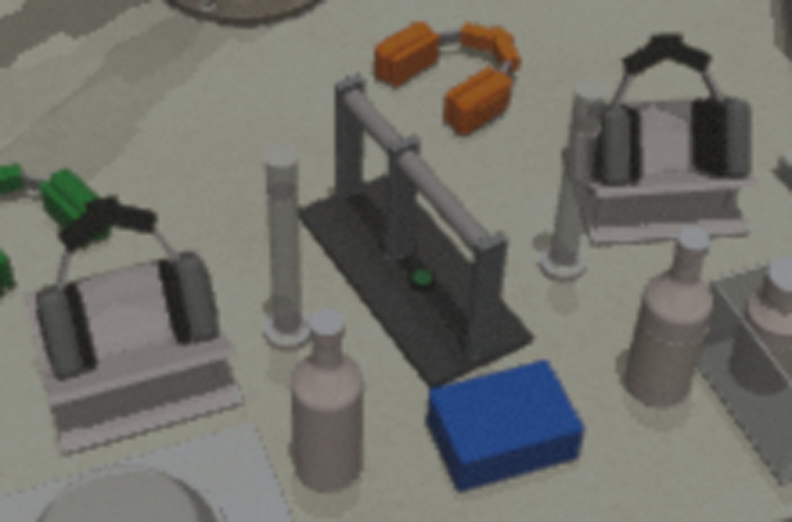

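```bash
python3 - <<'E'
from h import *
t=cam("top");s=cam("scene")
T=lambda x,y:(t,135+x/3.8,145+y/3.8); S=lambda x,y:(s,160+x/3.6,135+y/3.6)
for n,a,b in [("far",(385,25),(490,240)),("div",(408,165),(405,148)),("near",(425,268),(352,84)),("crownL",(105,225),(668,45)),("crownR",(695,188),(105,208)),("cylL",(240,92),(590,90)),("cylR",(548,98),(280,158))]:
    p=tri([T(*a),S(*b)]); print(n,np.round(p,3),np.round(proj(t,p)-T(*a)[1:],1),np.round(proj(s,p)-S(*b)[1:],1),np.round(onz(*T(*a),0.169),3))
for n,a,z in [("botL",(270,170),0),("cylLbase",(272,150),0),("cylRb",(543,160),0),("bL",(250,5),.2),("bR",(553,5),.2)]: print(n,np.round(onz(*T(*a),z),3))
E
```

```text
far [0.695 0.015 0.162] [-0.2 -0.1] [-0.2  0. ] [0.693 0.014 0.169]
div [ 0.552 -0.008  0.156] [-0.1 -0. ] [-0.2  0. ] [ 0.549 -0.009  0.169]
near [ 0.449 -0.023  0.159] [-0.3 -0.1] [-0.3  0. ] [ 0.447 -0.024  0.169]
crownL [0.5   0.298 0.158] [-2.4 -1.1] [-2.6  0.4] [0.494 0.286 0.169]
crownR [ 0.526 -0.292  0.15 ] [0.1 0. ] [ 0.2 -0. ] [ 0.522 -0.289  0.169]
cylL [0.61  0.149 0.228] [-0.2 -0.1] [-0.2  0. ] [0.626 0.157 0.169]
cylR [ 0.599 -0.145  0.229] [0.2 0.1] [ 0.2 -0. ] [ 0.615 -0.147  0.169]
botL [0.583 0.147 0.   ]
cylLbase [0.605 0.146 0.   ]
cylRb [ 0.59  -0.149  0.   ]
bL [0.705 0.144 0.2  ]
bR [ 0.701 -0.153  0.2  ]
```

```bash
cat >> h.py <<'E'
def goal(pos,zdir,ydir):
    """print shift (tool axes, m) and rotvec (deg) from present pose to goal pose"""
    z=np.array(zdir,float); z/=np.linalg.norm(z); y=np.array(ydir,float); y-=z*(y@z); y/=np.linalg.norm(y)
    G=R.from_matrix(np.stack([np.cross(y,z),y,z],1)); o=status.get_obs(); T=rot(o["tool_rot"])
    print("shift",np.round(T.inv().apply(np.array(pos)-o["eef_pos"]),4),"rot",np.round((T.inv()*G).as_rotvec(degrees=True),2),"t",round(float(o["t"]),2))
    print(" pos",np.round(o["eef_pos"],4),"zd",np.round(T.apply([0,0,1]),3),"yd",np.round(T.apply([0,1,0]),3),"q",np.round(o["q"],2),"F",np.round(o["contact_force"],1),"w",round(float(o["gripper_width"]),3))
E
python3 - <<'E'
from h import *
c=cam("wrist"); T=rot(status.get_obs()["tool_rot"])
print(np.round(T.inv().apply(c["position"]-status.get_obs()["eef_pos"]),3), np.round((T.inv()*rot(c["orientation"])).as_matrix(),3))
goal([.5,-.36,.40],[0,0,-1],[1,0,0])
E
```

```text
[ 0.064  0.001 -0.143] [[-0.001  0.966  0.258]
 [ 1.     0.001 -0.   ]
 [-0.     0.258 -0.966]]
shift [ 0.2889 -0.1307 -0.1689] rot [-3.000e-02 -2.000e-02 -6.372e+01] t 0.3
 pos [ 0.2989 -0.605   0.231 ] zd [-0.     0.001 -1.   ] yd [ 0.443 -0.897 -0.001] q [ 1.    0.48  0.02  1.56 -0.01  1.11 -0.08] F [-0.1 -1.2 -0.4] w 1.003
```

```bash
python3 -m jog '0.02 -0.01 -0.04 0 0 -8 0.085; 0.06 -0.03 -0.07 0 0 -16 0.085; 0.1 -0.055 -0.10 0 0 -24 0.085; 0.135 -0.085 -0.125 0 0 -32 0.085; 0.17 -0.11 -0.15 0 0 -40 0.085'; python3 - <<'E'
from h import *
goal([.5,-.27,.42],[0,0,-1],[1,0,0])
E
```

```text
t: 0.8
eef_pos: [0.3983, -0.4387, 0.3765]
tool_rot: [0.0, 0.836, 0.549, -0.0]
contact_force: [1.1, -0.4, -0.5]
gripper_width: 0.998
shift [ 0.1952  0.0263 -0.0436] rot [ 0.00e+00  2.00e-02 -2.34e+01] t 0.8
 pos [ 0.3983 -0.4387  0.3765] zd [-0. -0. -1.] yd [ 0.918 -0.397  0.   ] q [ 0.87  0.25 -0.18  1.55  0.04  1.34  0.28] F [ 1.1 -0.4 -0.5] w 0.998
```

```bash
python3 -m jog '0.045 0.006 -0.01 0 0 -8 0.085; 0.09 0.012 -0.02 0 0 -16 0.085; 0.135 0.018 -0.03 0 0 -23.4 0.085; 0.18 0.024 -0.04 0 0 -23.4 0.085; 0.195 0.026 -0.044 0 0 -23.4 0.085'; python3 - <<'E'
from h import *
goal([.5,-.27,.42],[0,0,-1],[1,0,0])
cam("wrist","w1")
E
```

```text
t: 1.3
eef_pos: [0.503, -0.2667, 0.4208]
tool_rot: [0.001, 0.706, 0.708, 0.001]
contact_force: [0.2, 0.4, 1.1]
gripper_width: 0.994
shift [-0.0033 -0.0031  0.0008] rot [ 0.17 -0.07  0.12] t 1.3
 pos [ 0.503  -0.2667  0.4208] zd [ 0.003  0.001 -1.   ] yd [1.    0.002 0.003] q [ 0.67  0.2  -0.35  1.52  0.07  1.42  0.32] F [0.2 0.4 1.1] w 0.994
```

View pics/w1.png

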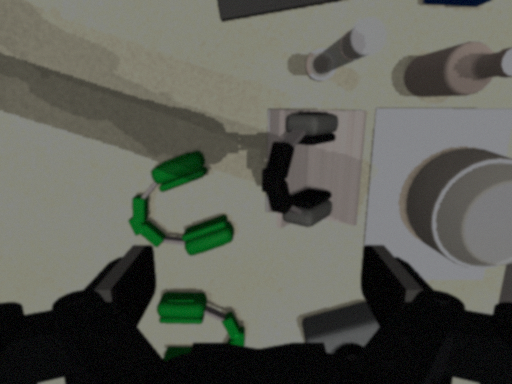

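```bash
cat >> h.py <<'E'
import pickle
def snap(n,name):
    c=cam(n,name); pickle.dump(c,open(f"pics/{name}.pkl","wb")); return c
def load(name): return pickle.load(open(f"pics/{name}.pkl","rb"))
def zoom(name,x,y,w,h,f):
    im=cv2.imread(f"pics/{name}.png")[y:y+h,x:x+w]; im=cv2.convertScaleAbs(im,alpha=1.5,beta=20)
    cv2.imwrite(f"pics/{name}_z{x}_{y}.png",cv2.resize(im,None,fx=f,fy=f,interpolation=cv2.INTER_CUBIC))
E
python3 -c "
from h import *
snap('wrist','w1b'); zoom('w1b',230,90,150,150,4)"
python3 -m jog '0.05 0 0 0 0 0 0.085; 0.10 0 0 0 0 0 0.085; 0.15 0 0 0 0 0 0.085; 0.2 0 0 0 0 0 0.085; 0.25 0 0 0 0 0 0.085' |head -2
python3 -m jog '0.05 0.02 0 0 0 0 0.085; 0.05 0.02 0 0 0 0 0.085;0.05 0.02 0 0 0 0 0.085'|head -2
python3 -c "
from h import *
snap('wrist','w2')"
python3 -m jog '0.05 -0.01 0 0 0 0 0.085; 0.10 -0.02 0 0 0 0 0.085; 0.15 -0.02 0 0 0 0 0.085; 0.2 -0.02 0 0 0 0 0.085; 0.25 -0.02 0 0 0 0 0.085' |head -2
python3 -m jog '0.04 0 0 0 0 0 0.085; 0.04 0 0 0 0 0 0.085;0.04 0 0 0 0 0 0.085'|head -2
python3 -c "
from h import *
snap('wrist','w3')"
```

```text
t: 1.9
eef_pos: [0.5009, -0.0231, 0.419]
t: 2.2
eef_pos: [0.522, 0.0268, 0.4187]
t: 2.75
eef_pos: [0.5047, 0.2739, 0.4192]
t: 3.05
eef_pos: [0.5046, 0.3139, 0.4185]
```

View pics/w1b_z230_90.png

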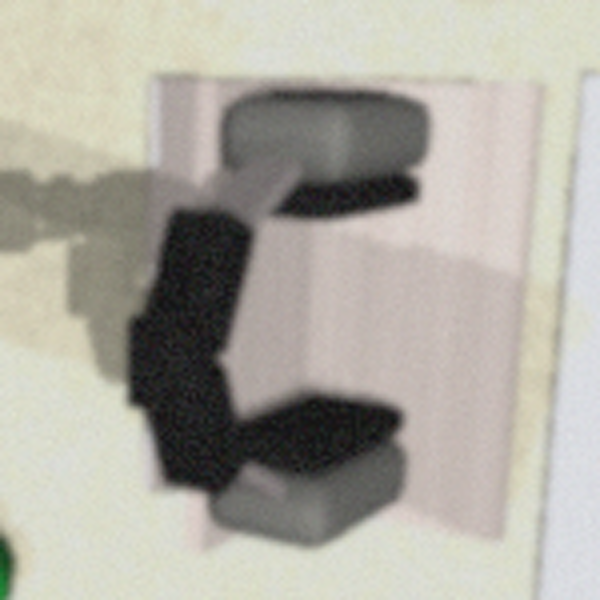

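View pics/w2.png

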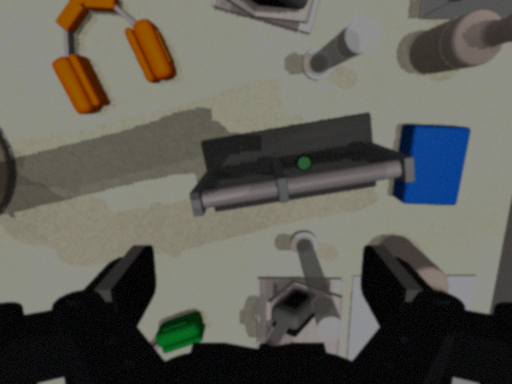

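View pics/w3.png

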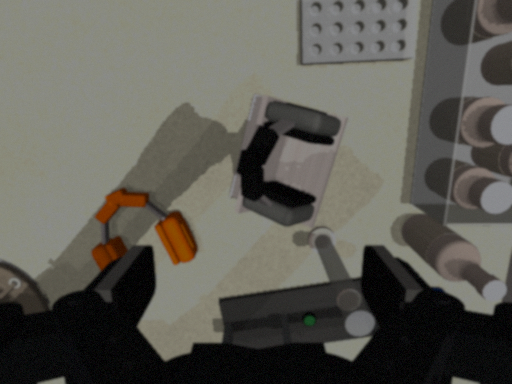

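```bash
python3 -c "
from h import *
zoom('w3',225,85,140,150,4); zoom('w2',185,130,240,95,3.3)"
```

```text
(no output)
```

View pics/w3_z225_85.png

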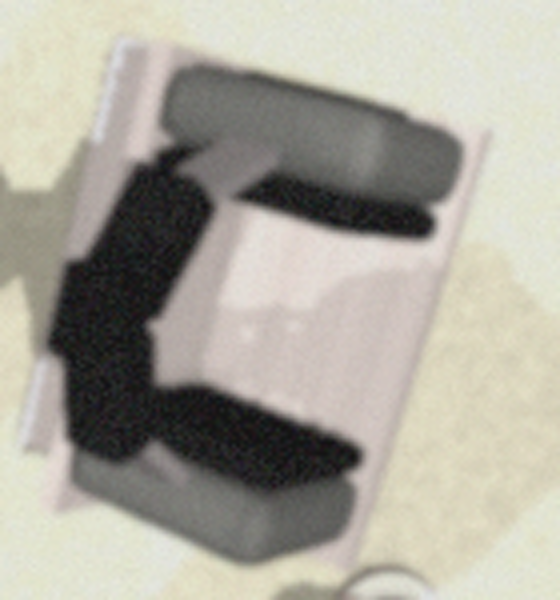

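View pics/w2_z185_130.png

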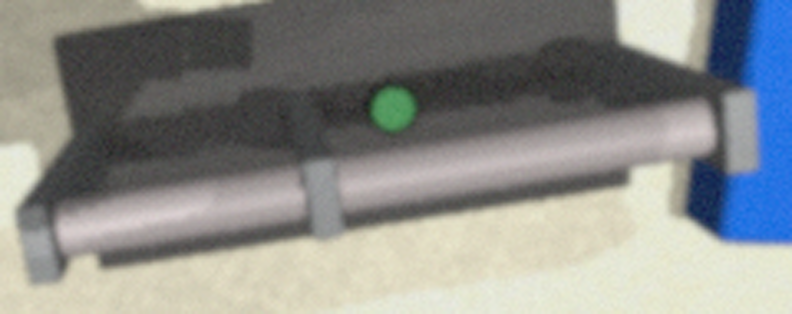

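```bash
python3 - <<'E'
from h import *
s,c35=np.sin(np.radians(35)),np.cos(np.radians(35))
c=load('w2'); Z=lambda x,y:(185+x/3.3,130+y/3.3)
P=[onz(c,*Z(*p),.169) for p in [(42,243),(323,198),(741,130)]]
n,d,f=P; u=(f-n)/np.linalg.norm(f-n); mid=(f+n)/2
print("rail",np.round(P,4),"len",np.linalg.norm(f-n),"yaw",np.degrees(np.arctan2(u[1],u[0])),"div",(d-mid)@u,"mid",mid)
for x in(.052,-.074): print(x,mid+u*x)
def pair(nm,ox,oy,L,Rr,notch,e1,e2,h,ends):
    c=load(nm); Z=lambda p:(ox+p[0]/4,oy+p[1]/4)
    a=onz(c,*Z(e1),.072);b=onz(c,*Z(e2),.072); t=a-b
    yaw=np.degrees(np.arctan2(-t[0],t[1]))
    up=h+.024*c35-.012*s
    p=onz(c,*Z(L),up);q=onz(c,*Z(Rr),up); 
    yw=np.degrees(np.arctan2(-(p-q)[0],(p-q)[1]))
    g1=onz(c,*Z(ends[0]),h+.010*c35-.012*s);g2=onz(c,*Z(ends[1]),h+.010*c35-.012*s); g=g1-g2
    yg=np.degrees(np.arctan2(-g[0],g[1]))
    print(nm,"yaw ledge",yaw,"len",np.linalg.norm(t),"yaw top",yw,"len",np.linalg.norm(p-q),"yaw ends",yg,"len",np.linalg.norm(g))
    y=np.radians((yaw+yg)/2); F=np.array([np.cos(y),np.sin(y),0])
    a1=(p+q)/2+F*(.024*s+.012*c35); a2=onz(c,*Z(notch),h+.012*s)-F*.012*c35; a3=(g1+g2)/2+F*(.010*s+.012*c35)
    print(" apex xy from top",a1[:2],"notch",a2[:2],"ends",a3[:2])
pair('w3',225,85,(72,262),(50,340),(155,320),(487,130),(345,570),.148,((135,165),(72,440)))
pair('w1b',230,90,(138,320),(132,402),(225,360),(542,85),(500,540),.139,((178,212),(162,485)))
E
```

```text
rail [[ 0.4498 -0.0255  0.169 ]
 [ 0.5505 -0.0094  0.169 ]
 [ 0.6964  0.0143  0.169 ]] len 0.2497691365337265 yaw 9.167261233276612 div -0.022889008521088237 mid [ 0.57311868 -0.00561055  0.169     ]
0.052 [0.62445451 0.00267394 0.169     ]
-0.074 [ 0.50006385 -0.01740001  0.169     ]
w3 yaw ledge -15.232538760094853 len 0.1674443865888969 yaw top -16.796541503297 len 0.023988926601358367 yaw ends -13.552407161233914 len 0.08581712250543776
 apex xy from top [0.50633311 0.30564356] notch [0.50154067 0.30711444] ends [0.51048439 0.30416377]
w1b yaw ledge -0.7433092627810431 len 0.16725767106247943 yaw top -3.7323419979282324 len 0.025703528049906412 yaw ends -2.556219355566051 len 0.08749965947684524
 apex xy from top [ 0.53485419 -0.29548893] notch [ 0.52945656 -0.29539849] ends [ 0.53796423 -0.2948384 ]
```

```bash
cat >> h.py <<'E'
def grasp(apex,yaw,off):
    s,c=np.sin(np.radians(35)),np.cos(np.radians(35)); y=np.radians(yaw); F=np.array([np.cos(y),np.sin(y),0]); k=np.array([0,0,1.])
    zp=-s*F+c*k; goal(np.array(apex)+off*zp,-zp,c*F+s*k)
E
python3 -c "
from h import *
grasp([.505,.306,.148],-15.2,.09)"
```

```text
shift [ 0.0065 -0.0498  0.197 ] rot [-34.8   -4.37  14.24] t 3.1
 pos [0.505  0.313  0.4188] zd [-0.    -0.002 -1.   ] yd [ 1.    -0.009 -0.   ] q [-0.1   0.31 -0.73  1.45  0.21  1.46 -0.84] F [0.9 0.6 0.4] w 0.998
```

```bash
python3 -m jog '0.001 -0.012 0.045 -7 -0.9 2.9 0.085; 0.003 -0.025 0.09 -14 -1.8 5.7 0.085; 0.004 -0.035 0.13 -21 -2.6 8.5 0.085; 0.005 -0.043 0.165 -28 -3.5 11.4 0.085; 0.0065 -0.05 0.197 -34.8 -4.4 14.2 0.085' 80; python3 -c "
from h import *
grasp([.505,.306,.148],-15.2,.09); snap('wrist','w4'); snap('scene','s4')
grasp([.505,.306,.148],-15.2,.06)"
```

```text
t: 3.6
eef_pos: [0.4596, 0.3158, 0.2398]
tool_rot: [0.213, 0.758, 0.596, 0.155]
contact_force: [0.7, 0.4, 0.3]
gripper_width: 0.997
shift [ 0.0029 -0.0137  0.0129] rot [-4.41  0.25  1.68] t 3.6
 pos [0.4596 0.3158 0.2398] zd [ 0.49  -0.139 -0.861] yd [ 0.838 -0.198  0.509] q [-0.43  0.25 -0.66  2.04  0.85  0.97 -1.82] F [0.7 0.4 0.3] w 0.997
shift [ 0.0038 -0.0061  0.0415] rot [-4.83  0.45  2.2 ] t 3.7
 pos [0.456  0.316  0.2361] zd [ 0.483 -0.141 -0.864] yd [ 0.844 -0.19   0.502] q [-0.43  0.25 -0.66  2.04  0.84  0.97 -1.82] F [-0.7 -1.3 -0.6] w 0.999
```

View pics/w4.png

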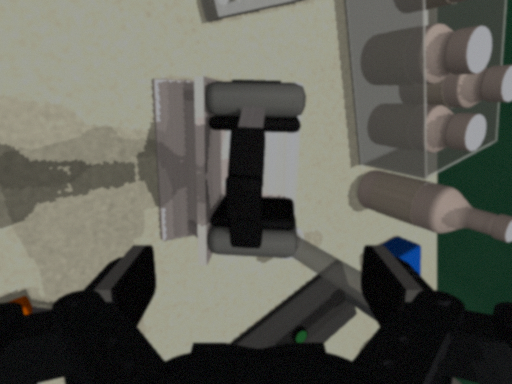

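```bash
python3 -c "
from h import *
zoom('w4',190,60,140,210,2.8)
c=load('w4'); print(proj(c,[.505,.306,.148]), proj(c,np.array([.505-.0138*.965,.306+.0138*.262,.1677])))"
```

```text
[248.55927795 187.73893556] [244.83948368 196.55349602]
```

View pics/w4_z190_60.png

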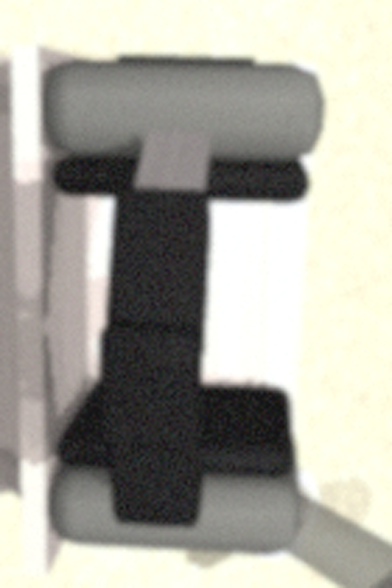

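```bash
python3 -m jog '0.003 -0.006 0.025 -4.8 0.4 2.2 0.085; 0.004 -0.006 0.045 -4.8 0.4 2.2 0.085; 0.004 -0.006 0.045 -4.8 0.4 2.2 0.085' 80|head -2; python3 -c "
from h import *
grasp([.505,.306,.148],-15.2,.004)"
```

```text
t: 4.0
eef_pos: [0.4784, 0.3148, 0.1972]
shift [-0.0015 -0.0053  0.0523] rot [-0.02  0.08 -0.3 ] t 4.0
 pos [0.4784 0.3148 0.1972] zd [ 0.553 -0.152 -0.819] yd [ 0.789 -0.22   0.573] q [-0.49  0.33 -0.61  2.09  1.05  0.94 -2.06] F [ 0.6 -0.4 -0.2] w 0.991
```

```bash
python3 -m jog '-0.0015 -0.005 0.02 0 0 -0.3 0.085; -0.0015 -0.005 0.04 0 0 -0.3 0.085; -0.0015 -0.005 0.052 0 0 -0.3 0.085; -0.0015 -0.005 0.052 0 0 -0.3 0.085;-0.0015 -0.005 0.052 0 0 -0.3 0.06' 80|head -2; python3 -c "
from h import *
grasp([.505,.306,.148],-15.2,.004); snap('scene','s5'); zoom('s5',280,120,120,100,6); snap('wrist','w5')"
```

```text
t: 4.5
eef_pos: [0.5015, 0.3102, 0.1537]
shift [-0.0032  0.0004  0.0032] rot [ 0.08 -0.28 -0.03] t 4.5
 pos [0.5015 0.3102 0.1537] zd [ 0.556 -0.146 -0.818] yd [ 0.79  -0.215  0.575] q [-0.49  0.41 -0.57  2.1   1.16  0.89 -2.14] F [-0.6  0.9  0.4] w 0.855
```

View pics/s5_z280_120.png

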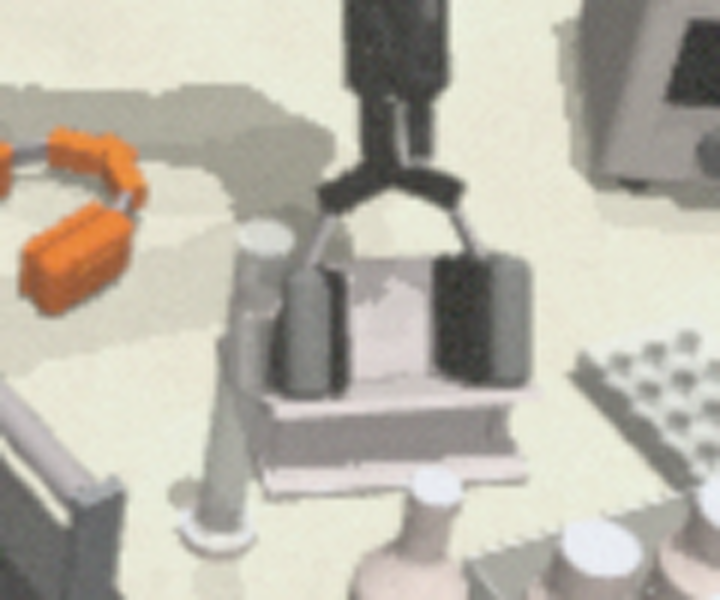

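View pics/w5.png

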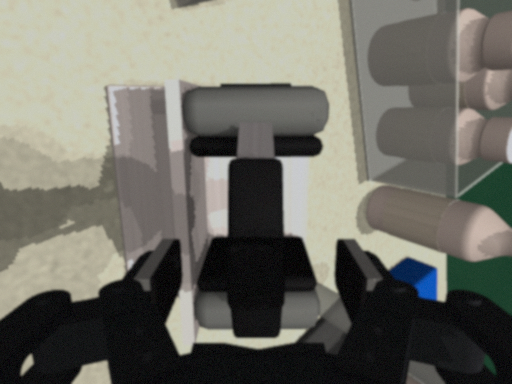

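```bash
python3 -m jog '-0.004 0 0.003 0 0 0 0.05; -0.004 0 0.003 0 0 0 0.03; -0.004 0 0.003 0 0 0 0.01; -0.004 0 0.003 0 0 0 0; -0.004 0 0.003 0 0 0 0' 80; python3 -m jog '0 0 0 0 0 0 0; 0 0 0 0 0 0 0' 80;python3 -c "
from h import *
grasp([.505,.306,.148],-15.2,.004)"
```

```text
t: 5.1
eef_pos: [0.5011, 0.3059, 0.1504]
tool_rot: [0.238, 0.757, 0.58, 0.185]
contact_force: [-3.7, -1.5, 5.6]
gripper_width: 0.26
t: 5.3
eef_pos: [0.5011, 0.3059, 0.1504]
tool_rot: [0.238, 0.757, 0.58, 0.185]
contact_force: [-4.2, -1.3, 4.8]
gripper_width: 0.265
shift [0.0011 0.0017 0.0001] rot [ 0.09 -0.26  0.08] t 5.3
 pos [0.5011 0.3059 0.1504] zd [ 0.556 -0.146 -0.818] yd [ 0.79  -0.213  0.575] q [-0.49  0.41 -0.57  2.11  1.17  0.88 -2.15] F [-4.2 -1.3  4.8] w 0.265
```

```bash
python3 -m jog '0 0.006 -0.008 0 0 0 0; 0 0.017 -0.025 0 0 0 0; 0 0.034 -0.049 0 0 0 0; 0 0.052 -0.074 0 0 0 0; 0 0.069 -0.098 0 0 0 0' 80;  python3 -m jog '0 0.02 -0.028 0 0 0 0; 0 0.042 -0.06 0 0 0 0; 0 0.065 -0.092 0 0 0 0;0 0.08 -0.114 0 0 0 0;0 0.08 -0.114 0 0 0 0' 80; python3 -c "
from h import *
snap('scene','s6'); snap('wrist','w6')
goal([.50,.25,.435],[0,0,-1],[1,.04,0])"
```

```text
t: 5.8
eef_pos: [0.5011, 0.3057, 0.2713]
tool_rot: [0.238, 0.757, 0.58, 0.185]
contact_force: [0.6, -0.3, -1.7]
gripper_width: 0.259
t: 6.3
eef_pos: [0.5018, 0.3067, 0.4144]
tool_rot: [0.237, 0.757, 0.579, 0.188]
contact_force: [0.1, 0.3, -1.2]
gripper_width: 0.26
shift [-0.0533  0.0259 -0.0137] rot [ 34.8    5.07 -16.81] t 6.4
 pos [0.5009 0.305  0.4091] zd [ 0.555 -0.145 -0.819] yd [ 0.79  -0.214  0.574] q [-0.35  0.09 -0.65  1.82  0.71  1.14 -1.52] F [-0.7 -0.1 -1.8] w 0.263
```

View pics/s6.png

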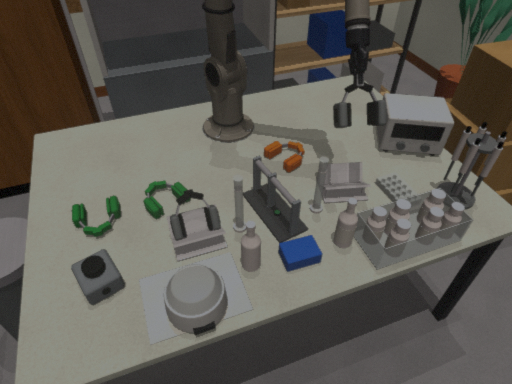

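View pics/w6.png

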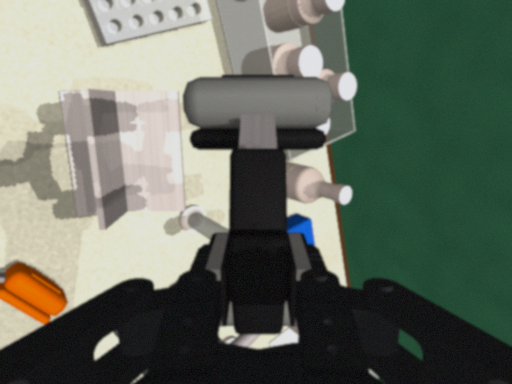

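```bash
python3 -m jog '-0.005 0.003 -0.002 5 0.7 -2.4 0; -0.015 0.008 -0.004 12 1.8 -5.8 0; -0.03 0.015 -0.008 19.5 2.8 -9.4 0; -0.045 0.02 -0.011 27 3.9 -13 0; -0.053 0.026 -0.014 34.8 5.1 -16.8 0' 80|head -2;  python3 -c "
from h import *
r=np.radians(9.17)
goal([.6245-.0,.0027+.03,.435],[0,0,-1],[np.cos(r),np.sin(r),0])"
```

```text
t: 6.9
eef_pos: [0.4998, 0.2487, 0.4348]
shift [-0.2209  0.1158 -0.0006] rot [-0.19 -0.01 -6.82] t 6.9
 pos [0.4998 0.2487 0.4348] zd [-0.003 -0.    -1.   ] yd [ 0.999  0.041 -0.003] q [-0.1   0.21 -0.57  1.51  0.11  1.46 -0.63] F [ 0.1  0.2 -2.7] w 0.26
```

```bash
python3 -m jog '-0.025 0.012 0 0 0 -1 0; -0.065 0.03 0 0 0 -2 0; -0.105 0.048 0 0 0 -4 0; -0.145 0.066 0 0 0 -5 0; -0.185 0.085 0 0 0 -6.8 0' 80|head -2; python3 -m jog '-0.04 0.018 0 0 0 0 0; -0.06 0.027 0 0 0 0 0; -0.066 0.03 0 0 0 0 0;-0.066 0.03 0 0 0 0 0;-0.066 0.03 0 0 0 0 0' 80|head -2;  python3 -c "
from h import *
r=np.radians(9.17)
goal([.6245,.0027,.30],[0,0,-1],[np.cos(r),np.sin(r),0]); snap('wrist','w7'); snap('scene','s7')
zoom('s7',180,40,180,240,2.4)"
```

```text
t: 7.4
eef_pos: [0.5924, 0.0669, 0.4334]
t: 7.9
eef_pos: [0.6317, 0.0108, 0.4353]
shift [-0.0069 -0.0086  0.1353] rot [ 0.1  -0.03  0.03] t 7.9
 pos [0.6317 0.0108 0.4353] zd [ 0.002  0.001 -1.   ] yd [0.987 0.16  0.002] q [ 0.19  0.33 -0.43  1.34  0.13  1.5  -0.06] F [ 0.1  0.9 -1.9] w 0.263
```

View pics/s7_z180_40.png

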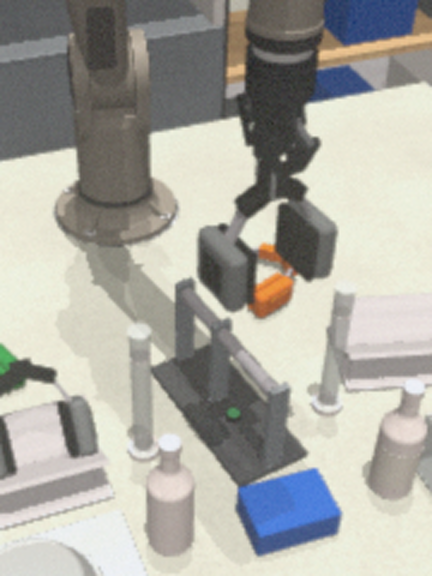

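View pics/w7.png

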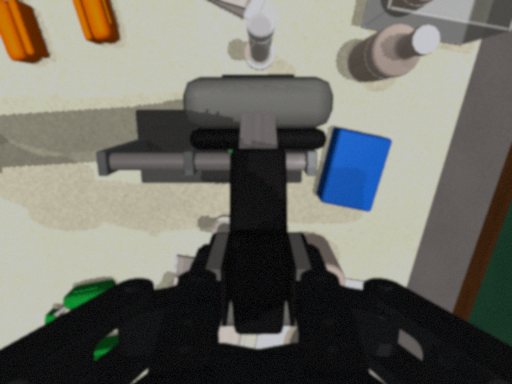

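```bash
python3 -m jog '-0.005 -0.006 0.02 0 0 0 0; -0.007 -0.0085 0.06 0 0 0 0; -0.007 -0.0085 0.095 0 0 0 0; -0.007 -0.0085 0.12 0 0 0 0; -0.007 -0.0085 0.12 0 0 0 0' 80|head -2; python3 -c "
from h import *
r=np.radians(9.17)
goal([.6245,.0027,.19],[0,0,-1],[np.cos(r),np.sin(r),0]); snap('wrist','w8'); snap('scene','s8')
zoom('s8',200,100,160,160,3.7)"
```

```text
t: 8.5
eef_pos: [0.6229, 0.001, 0.3122]
shift [0.0014 0.0024 0.1222] rot [-0.24 -0.01 -0.03] t 8.5
 pos [0.6229 0.001  0.3122] zd [-0.004 -0.001 -1.   ] yd [ 0.987  0.159 -0.004] q [ 0.22  0.36 -0.42  1.56  0.16  1.25 -0.07] F [-0.9 -0.4 -1.9] w 0.26
```

View pics/s8_z200_100.png

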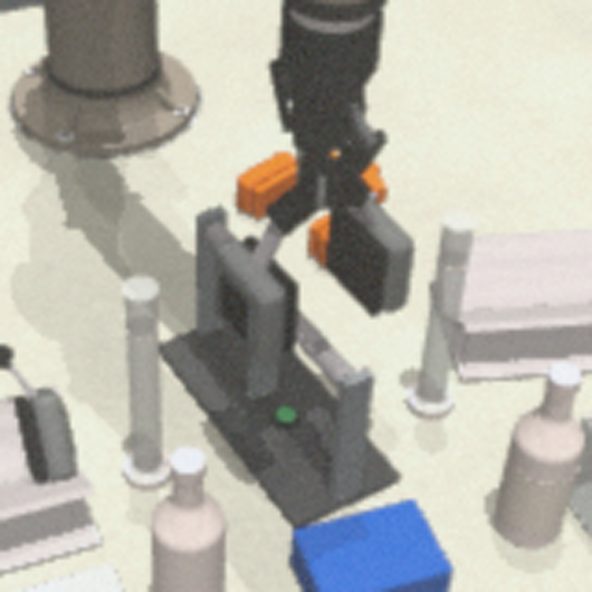

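View pics/w8.png

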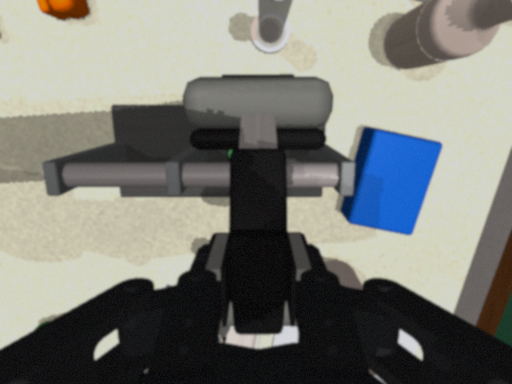

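```bash
python3 -c "
from h import *
c=load('w8')
n,d,f=[onz(c,*p,.169) for p in [(54,177),(175,177),(347,176.5)]]
u=(f-n)/np.linalg.norm(f-n);m=(f+n)/2
print(n,d,f,np.linalg.norm(f-n),np.degrees(np.arctan2(u[1],u[0])),(d-m)@u,m+.052*u,m-.074*u)"
```

```text
[ 0.45082768 -0.02399824  0.169     ] [ 0.55219361 -0.0076774   0.169     ] [0.69571746 0.0158683  0.169     ] 0.24811357011264024 9.246287793132254 -0.021385511516144977 [0.62459692 0.00429032 0.169     ] [ 0.50023407 -0.01595519  0.169     ]
```

```bash
python3 -m jog '0.002 0.002 0.02 -0.2 0 0 0; 0.002 0.002 0.05 -0.2 0 0 0; 0.002 0.002 0.08 -0.2 0 0 0; 0.002 0.002 0.105 -0.2 0 0 0; 0.002 0.002 0.115 -0.2 0 0 0' 80|head -2; python3 -m jog '0 0 0.01 0 0 0 0; 0 0 0.015 0 0 0 0' 80; python3 -c "
from h import *
r=np.radians(9.2)
goal([.6245,.0035,.165],[0,0,-1],[np.cos(r),np.sin(r),0]); snap('wrist','w9'); snap('scene','s9')
zoom('s9',200,100,160,160,3.7)"
```

```text
t: 9.1
eef_pos: [0.6276, 0.0028, 0.2006]
t: 9.3
eef_pos: [0.6286, 0.0027, 0.1867]
tool_rot: [0.003, 0.649, 0.761, 0.003]
contact_force: [-0.3, 0.3, -1.6]
gripper_width: 0.265
shift [ 0.0015 -0.0041  0.0217] rot [ 0.48  0.05 -0.17] t 9.3
 pos [0.6286 0.0027 0.1867] zd [ 0.008  0.    -1.   ] yd [0.988 0.157 0.008] q [ 0.2   0.47 -0.41  1.7   0.22  1.   -0.13] F [-0.3  0.3 -1.6] w 0.265
```

View pics/s9_z200_100.png

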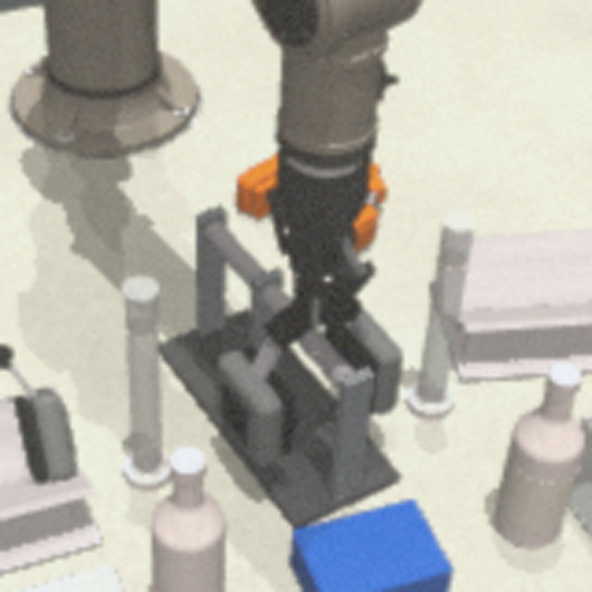

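```bash
python3 -m jog '0.001 -0.003 0.006 0.5 0 0 0; 0.001 -0.004 0.012 0.5 0 0 0; 0.001 -0.004 0.015 0.5 0 0 0; 0.001 -0.004 0.015 0.5 0 0 0' 80; python3 -m jog '0 0 0.002 0 0 0 0; 0 0 0.003 0 0 0 0; 0 0 0.003 0 0 0 0' 80;
```

```text
t: 9.8
eef_pos: [0.6232, 0.0026, 0.1702]
tool_rot: [-0.001, 0.649, 0.761, -0.002]
contact_force: [0.0, 0.2, -2.4]
gripper_width: 0.261
t: 10.1
eef_pos: [0.6236, 0.0027, 0.1677]
tool_rot: [-0.001, 0.649, 0.761, -0.001]
contact_force: [-0.2, -0.2, -1.5]
gripper_width: 0.258
```

```bash
python3 -m jog '0 0 0.002 0 0 0 0; 0 0 0.002 0 0 0 0' 80; python3 -m jog '0 0 0.0015 0 0 0 0; 0 0 0.0015 0 0 0 0' 80; python3 -c "
from h import *
snap('wrist','w10'); snap('scene','s10')
zoom('s10',240,140,100,110,5)"
```

```text
t: 10.3
eef_pos: [0.6235, 0.0027, 0.1655]
tool_rot: [-0.001, 0.649, 0.761, -0.001]
contact_force: [0.3, -0.5, -1.6]
gripper_width: 0.263
t: 10.5
eef_pos: [0.6238, 0.0027, 0.165]
tool_rot: [-0.0, 0.649, 0.761, -0.001]
contact_force: [-1.4, -0.7, 2.9]
gripper_width: 0.266
```

View pics/s10_z240_140.png

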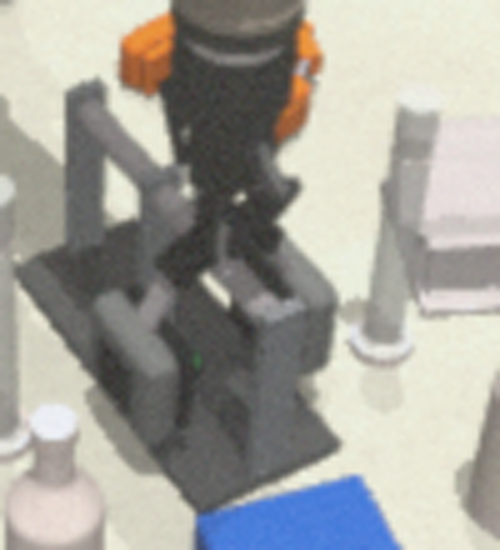

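View pics/w10.png

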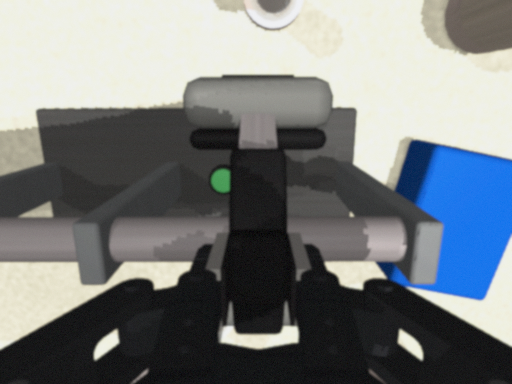

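```bash
python3 -m jog '0 0 0 0 0 0 0.03; 0 0 0 0 0 0 0.035; 0 0 0 0 0 0 0.045; 0 0 0 0 0 0 0.055; 0 0 0 0 0 0 0.06' 80;python3 -c "
from h import *
snap('wrist','w11'); snap('scene','s11')
zoom('s11',240,140,100,110,5)"
```

```text
t: 11.1
eef_pos: [0.6236, 0.0027, 0.1642]
tool_rot: [-0.001, 0.649, 0.761, -0.001]
contact_force: [0.4, 1.0, -0.2]
gripper_width: 0.701
```

View pics/w11.png

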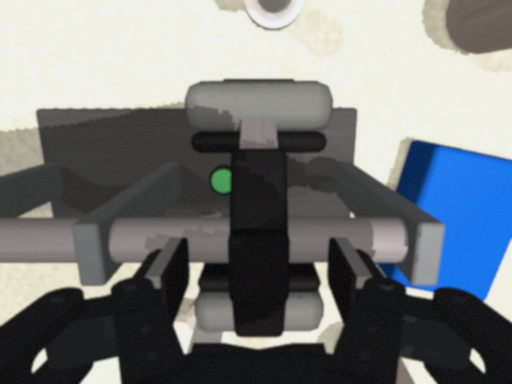

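View pics/s11_z240_140.png

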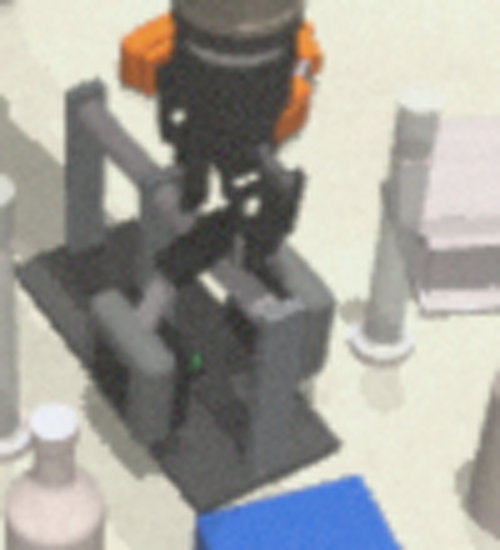

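```bash
python3 -m jog '0 0 -0.01 0 0 0 0.065; 0 0 -0.03 0 0 0 0.065; 0 0 -0.06 0 0 0 0.065; 0 0 -0.10 0 0 0 0.065; 0 0 -0.14 0 0 0 0.065'|head -2;python3 -c "
from h import *
snap('wrist','w12'); snap('scene','s12')
zoom('s12',240,140,100,110,5)
goal([.50,-.24,.36],[0,0,-1],[1,0,0])"
```

```text
t: 11.7
eef_pos: [0.6236, 0.003, 0.3063]
shift [-0.2209 -0.1632 -0.0493] rot [0.53 0.06 9.02] t 11.8
 pos [0.627  0.0037 0.3118] zd [ 0.009 -0.    -1.   ] yd [0.988 0.157 0.009] q [ 0.21  0.36 -0.43  1.56  0.16  1.24 -0.08] F [ 0.2 -0.  -0.2] w 0.764
```

View pics/w12.png

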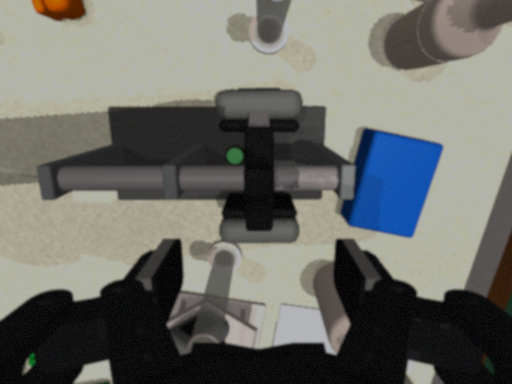

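View pics/s12_z240_140.png

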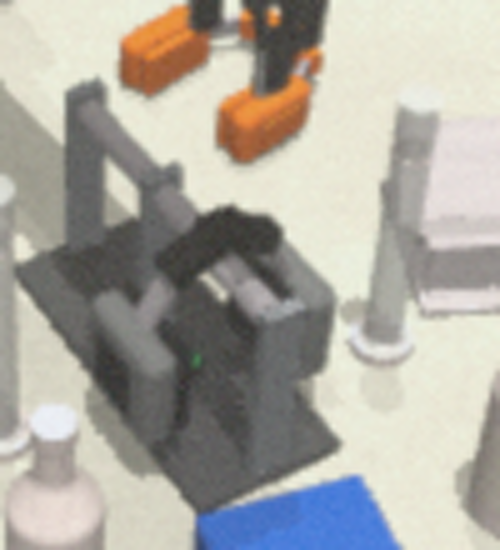

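```bash
python3 -m jog '-0.015 -0.03 -0.03 0 0 2 0.085; -0.05 -0.06 -0.05 0 0 4 0.085; -0.09 -0.09 -0.05 0 0 6 0.085; -0.13 -0.12 -0.05 0 0 8 0.085; -0.17 -0.15 -0.05 0 0 10 0.085'|head -2;python3 -c "
from h import *
grasp([.5335,-.295,.139],-1.2,.07)"
```

```text
t: 12.3
eef_pos: [0.5015, -0.1897, 0.3556]
shift [-0.1043 -0.0061  0.1594] rot [-35.05   0.04   0.19] t 12.3
 pos [ 0.5015 -0.1897  0.3556] zd [-0.001 -0.002 -1.   ] yd [ 1.    -0.018 -0.001] q [ 0.51  0.17 -0.31  1.7   0.06  1.28  0.17] F [ 0.4 -0.9  0.1] w 0.993
```

```bash
python3 -m jog '-0.045 -0.01 0.01 -7 0 0 0.085; -0.085 -0.015 0.03 -14 0 0 0.085; -0.1043 -0.015 0.07 -21 0 0 0.085; -0.1043 -0.01 0.115 -28 0 0 0.085; -0.1043 -0.006 0.159 -35 0 0 0.085'|head -2;python3 -m jog '0 0 0 0 0 0 0.085; 0 0 0 0 0 0 0.085'|head -2; python3 -c "
from h import *
grasp([.5335,-.295,.139],-1.2,.07);c=snap('wrist','w13'); zoom('w13',190,60,140,210,2.8)
y=np.radians(-1.2);print(proj(c,np.array([.5335-.0138*np.cos(y),-.295-.0138*np.sin(y),.1587])))"
```

```text
t: 12.8
eef_pos: [0.4935, -0.2884, 0.2154]
t: 13.0
eef_pos: [0.4979, -0.2883, 0.2197]
shift [-0.0061 -0.0161  0.0175] rot [-3.16 -1.1   0.5 ] t 13.0
 pos [ 0.4979 -0.2883  0.2197] zd [ 0.528  0.008 -0.849] yd [ 0.849 -0.008  0.528] q [ 0.91  0.19 -0.36  2.14 -0.6   0.42  1.07] F [1.5 0.2 1.3] w 0.996
[236.5157253  218.52679163]
```

View pics/w13.png

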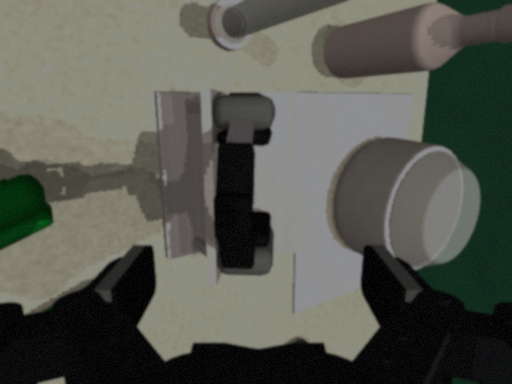

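View pics/w13_z190_60.png

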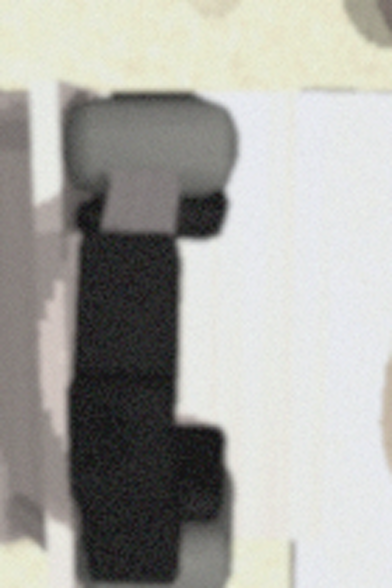

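```bash
python3 -m jog '-0.003 -0.012 0.01 -2 -1 0.3 0.085; -0.006 -0.016 0.02 -3.2 -1 0.5 0.085; -0.006 -0.016 0.02 -3.2 -1 0.5 0.085'|head -2;python3 -c "
from h import *
grasp([.532,-.294,.139],-1.2,.004)"
```

```text
t: 13.35
eef_pos: [0.4957, -0.2936, 0.1943]
shift [ 0.0002 -0.0021  0.0621] rot [ 0.14 -0.15  0.11] t 13.35
 pos [ 0.4957 -0.2936  0.1943] zd [ 0.576 -0.009 -0.818] yd [ 0.818 -0.015  0.576] q [ 1.03  0.23 -0.47  2.2  -0.81  0.3   1.32] F [-0.1  0.7 -0.4] w 0.994
```

```bash
python3 -m jog '0 -0.002 0.02 0 0 0 0.085; 0 -0.002 0.04 0 0 0 0.085; 0 -0.002 0.058 0 0 0 0.07; 0 -0.002 0.062 0 0 0 0.06;0 -0.002 0.062 0 0 0 0.06' 80|head -2;python3 -c "
from h import *
grasp([.532,-.294,.139],-1.2,.004);snap('wrist','w14')"
```

```text
t: 13.85
eef_pos: [0.5313, -0.2939, 0.1432]
shift [-0.0001 -0.0018 -0.0001] rot [ 0.23 -0.16  0.2 ] t 13.85
 pos [ 0.5313 -0.2939  0.1432] zd [ 0.577 -0.009 -0.817] yd [ 0.817 -0.014  0.577] q [ 0.97  0.37 -0.48  2.18 -0.98  0.17  1.48] F [ 0.9 -0.2 -0.4] w 0.703
```

View pics/w14.png

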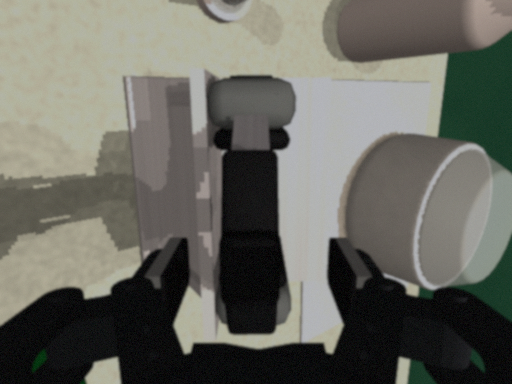

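```bash
python3 -c "
from h import *
print(status.get_obs()['q'])"; python3 -m jog '0 -0.003 0 0 0 0 0.05; 0 -0.003 0 0 0 0 0.03' 80|head -2;python3 -c "
from h import *
print(status.get_obs()['q'])"
```

```text
[ 0.97263945  0.36999895 -0.47584663  2.17869315 -0.97575694  0.17110117
  1.48372964]
t: 14.1
eef_pos: [0.5268, -0.2944, 0.1412]
[ 0.9735945   0.36935855 -0.47104585  2.18621896 -1.0143317   0.17052212
  1.52522775]
```

```bash
python3 -m jog '0 0 0 1.5 0 0 0.04; 0 0 0 1.5 0 0 0.04' 80|head -2;python3 -c "
from h import *
print(status.get_obs()['q'])"; python3 -m jog '0 0 0 0 0 0 0.02; 0 0 0 0 0 0 0.01;0 0 0 0 0 0 0; 0 0 0 0 0 0 0;0 0 0 0 0 0 0' 80;python3 -c "
from h import *
print(status.get_obs()['q']);grasp([.532,-.294,.139],-1.2,.004)"
```

```text
t: 14.3
eef_pos: [0.5275, -0.2944, 0.1415]
[ 0.86925503  0.35245785 -0.36008167  2.17648234 -0.95559012  0.20667884
  1.44549921]
t: 14.8
eef_pos: [0.5273, -0.2941, 0.1411]
tool_rot: [0.207, 0.683, 0.671, 0.203]
contact_force: [0.1, 1.9, 6.2]
gripper_width: 0.263
[ 0.87516376  0.3537462  -0.36602721  2.17721632 -0.95943427  0.20564517
  1.45002727]
shift [0.0002 0.0027 0.0004] rot [-1.26 -0.12  0.15] t 14.8
 pos [ 0.5273 -0.2941  0.1411] zd [ 0.555 -0.01  -0.832] yd [ 0.831 -0.015  0.555] q [ 0.88  0.35 -0.37  2.18 -0.96  0.21  1.45] F [0.1 1.9 6.2] w 0.263
```

```bash
python3 -m jog '0 0.005 -0.008 0 0 0 0; 0 0.015 -0.022 0 0 0 0; 0 0.030 -0.045 0 0 0 0; 0 0.047 -0.07 0 0 0 0; 0 0.064 -0.096 0 0 0 0' 80|head -2;  python3 -m jog '0 0.02 -0.03 0 0 0 0; 0 0.045 -0.067 0 0 0 0; 0 0.07 -0.105 0 0 0 0;0 0.09 -0.135 0 0 0 0;0 0.09 -0.135 0 0 0 0' 80|head -2; python3 -c "
from h import *
snap('scene','s15'); snap('wrist','w15')
r=np.radians(5)
goal([.50,-.22,.435],[0,0,-1],[np.cos(r),np.sin(r),0])"
```

```text
t: 15.3
eef_pos: [0.5251, -0.2939, 0.2549]
t: 15.8
eef_pos: [0.528, -0.2957, 0.4237]
shift [ 0.0739 -0.0129 -0.0302] rot [33.53  1.73 -5.91] t 15.9
 pos [ 0.526  -0.2944  0.4169] zd [ 0.553 -0.01  -0.833] yd [ 0.833 -0.016  0.553] q [ 0.6  -0.01 -0.03  1.88 -0.41  0.8   0.76] F [-0.4  0.2 -2.7] w 0.259
```

View pics/w15.png

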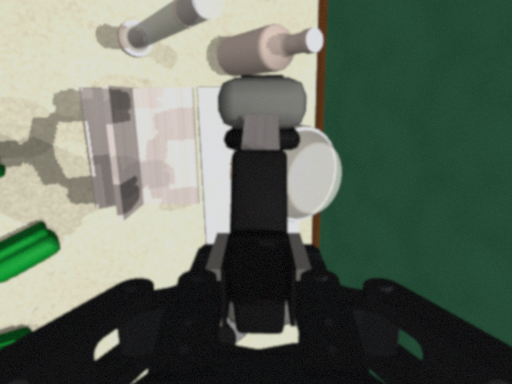

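View pics/s15.png

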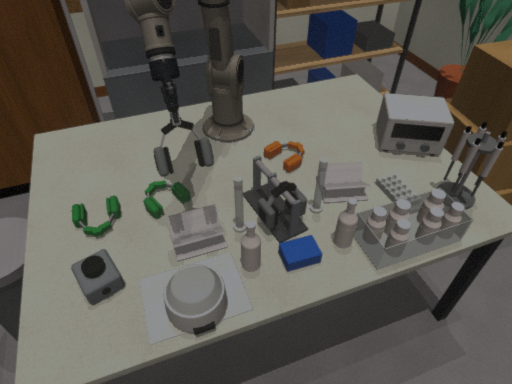

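Held well. Upright it, then carry over the short bay (target ≈ (0.500, -0.0165)).

```bash
python3 -m jog '0.008 -0.002 -0.004 5 0.3 -0.9 0; 0.025 -0.005 -0.01 12 0.6 -2.1 0; 0.045 -0.008 -0.018 19 1 -3.4 0; 0.065 -0.011 -0.025 26 1.3 -4.6 0; 0.074 -0.013 -0.03 33.5 1.7 -5.9 0' 80|head -2;  python3 -c "
from h import *
r=np.radians(9.2)
goal([.5,-.0165,.43],[0,0,-1],[np.cos(r),np.sin(r),0])"
```

```text
t: 16.4
eef_pos: [0.4995, -0.2181, 0.434]
shift [0.2007 0.0185 0.0042] rot [-0.34 -0.08 -4.09] t 16.4
 pos [ 0.4995 -0.2181  0.434 ] zd [-0.006  0.001 -1.   ] yd [ 0.996  0.089 -0.006] q [ 0.42  0.15 -0.15  1.56  0.02  1.45  0.36] F [ 0.8  0.4 -2.2] w 0.26
```

```bash
python3 -m jog '0.025 0.003 0.001 -0.3 0 -1 0; 0.07 0.006 0.002 -0.3 0 -2 0; 0.115 0.01 0.003 -0.3 0 -3 0; 0.16 0.015 0.004 -0.3 0 -4 0; 0.19 0.018 0.004 -0.3 0 -4.1 0' 80|head -2; python3 -m jog '0.01 0 0.01 0 0 0 0; 0.01 0 0.04 0 0 0 0; 0.01 0 0.08 0 0 0 0; 0.01 0 0.115 0 0 0 0; 0.01 0 0.115 0 0 0 0' 80|head -2; python3 -c "
from h import *
r=np.radians(9.2)
goal([.5,-.0165,.19],[0,0,-1],[np.cos(r),np.sin(r),0]); snap('wrist','w16'); snap('scene','s16')
zoom('s16',220,110,120,130,4.5)"
```

```text
t: 16.9
eef_pos: [0.5005, -0.0249, 0.4289]
t: 17.4
eef_pos: [0.4966, -0.0202, 0.3098]
shift [0.003  0.0046 0.1198] rot [-0.29 -0.07 -0.18] t 17.4
 pos [ 0.4966 -0.0202  0.3098] zd [-0.005  0.    -1.   ] yd [ 0.988  0.157 -0.005] q [ 0.21  0.13 -0.32  1.85  0.04  1.17  0.03] F [ 0.1  0.4 -0.7] w 0.267
```

View pics/w16.png

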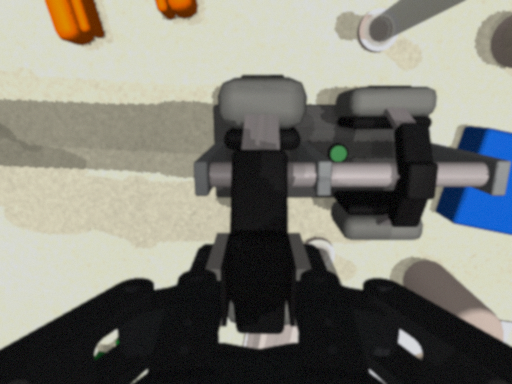

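View pics/s16_z220_110.png

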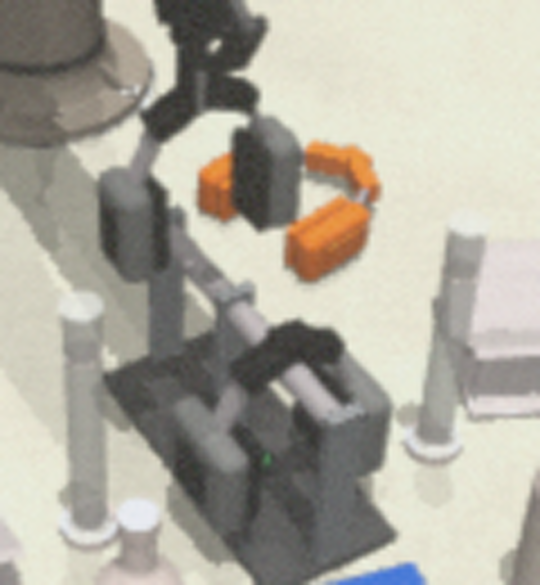

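```bash
python3 -m jog '0.003 0.004 0.02 -0.3 0 0 0; 0.003 0.0045 0.05 -0.3 0 0 0; 0.003 0.0045 0.08 -0.3 0 0 0; 0.003 0.0045 0.105 -0.3 0 0 0; 0.003 0.0045 0.118 -0.3 0 0 0' 80|head -2; python3 -m jog '0 0 0 0 0 0 0; 0 0 0 0 0 0 0' 80; python3 -c "
from h import *
r=np.radians(9.2)
goal([.5,-.0165,.17],[0,0,-1],[np.cos(r),np.sin(r),0]); snap('wrist','w17')"
```

```text
t: 18.0
eef_pos: [0.5062, -0.0157, 0.1981]
t: 18.2
eef_pos: [0.507, -0.0154, 0.1998]
tool_rot: [0.005, 0.649, 0.761, 0.005]
contact_force: [0.2, -0.0, -1.4]
gripper_width: 0.26
shift [ 0.0001 -0.0075  0.0297] rot [ 0.8   0.05 -0.14] t 18.2
 pos [ 0.507  -0.0154  0.1998] zd [ 0.014  0.001 -1.   ] yd [0.987 0.158 0.014] q [ 0.19  0.25 -0.32  1.98  0.1   0.92 -0.03] F [ 0.2 -0.  -1.4] w 0.26
```

View pics/w17.png

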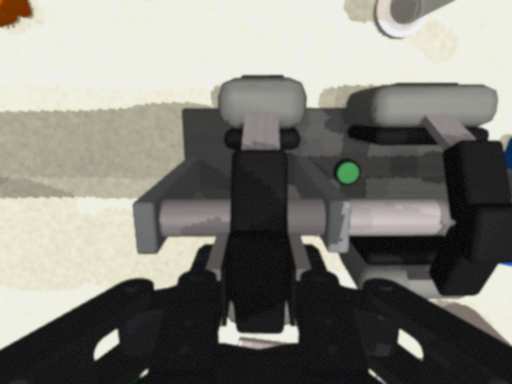

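```bash
python3 -m jog '0 -0.003 0 0.4 0 0 0; 0 -0.0078 0.005 0.8 0 0 0; 0 -0.0078 0.015 0.8 0 0 0; 0 -0.0078 0.025 0.8 0 0 0; 0 -0.0078 0.028 0.8 0 0 0' 80|head -2; python3 -m jog '0 0 0.001 0 0 0 0; 0 0 0.001 0 0 0 0' 80; python3 -c "
from h import *
r=np.radians(9.2)
goal([.5,-.0165,.165],[0,0,-1],[np.cos(r),np.sin(r),0]); snap('wrist','w18')"
```

```text
t: 18.75
eef_pos: [0.4973, -0.0167, 0.1684]
t: 18.95
eef_pos: [0.4984, -0.0166, 0.1688]
tool_rot: [-0.001, 0.649, 0.761, -0.001]
contact_force: [0.3, -0.0, -0.7]
gripper_width: 0.26
shift [-0.0002  0.0016  0.0038] rot [-0.17  0.02 -0.12] t 18.95
 pos [ 0.4984 -0.0166  0.1688] zd [-0.003 -0.001 -1.   ] yd [ 0.987  0.158 -0.003] q [ 0.18  0.29 -0.32  2.01  0.12  0.86 -0.05] F [ 0.3 -0.  -0.7] w 0.26
```

View pics/w18.png

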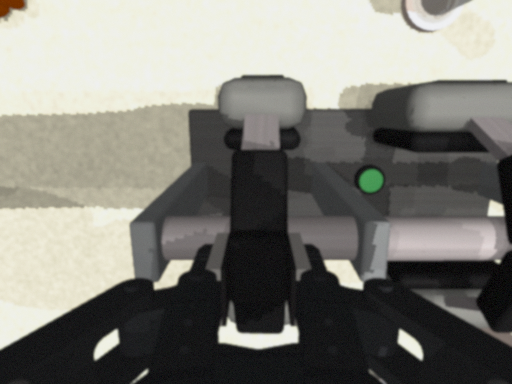

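Centred (post 145, divider 375, crown 258). Lower to contact.

```bash
python3 -m jog '0 0.001 0.002 0 0 0 0; 0 0.001 0.002 0 0 0 0' 80;python3 -m jog '0 0 0.0015 0 0 0 0; 0 0 0.0015 0 0 0 0' 80;python3 -m jog '0 0 0.001 0 0 0 0; 0 0 0.001 0 0 0 0' 80
```

```text
t: 19.2
eef_pos: [0.4996, -0.0164, 0.1671]
tool_rot: [-0.0, 0.649, 0.761, -0.001]
contact_force: [-1.3, -0.0, -2.1]
gripper_width: 0.263
t: 19.4
eef_pos: [0.4998, -0.0165, 0.1662]
tool_rot: [-0.0, 0.649, 0.761, -0.001]
contact_force: [-1.2, -1.0, 4.3]
gripper_width: 0.261
t: 19.6
eef_pos: [0.5, -0.0166, 0.166]
tool_rot: [0.0, 0.649, 0.761, -0.001]
contact_force: [-2.8, -0.3, 11.7]
gripper_width: 0.263
```

```bash
python3 -m jog '0 0 0 0 0 0 0.03; 0 0 0 0 0 0 0.035; 0 0 0 0 0 0 0.04; 0 0 0 0 0 0 0.045; 0 0 0 0 0 0 0.045' 80;python3 -c "
from h import *
snap('wrist','w19')"
```

```text
t: 20.1
eef_pos: [0.4993, -0.0164, 0.1644]
tool_rot: [-0.001, 0.649, 0.761, -0.001]
contact_force: [-0.2, 0.3, -0.9]
gripper_width: 0.528
```

View pics/w19.png

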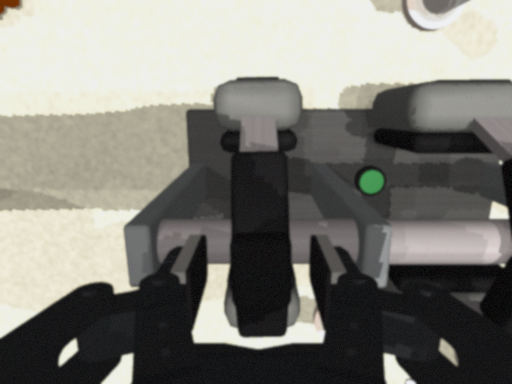

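```bash
python3 -m jog '0 0 -0.008 0 0 0 0.045; 0 0 -0.025 0 0 0 0.045; 0 0 -0.05 0 0 0 0.045; 0 0 -0.09 0 0 0 0.045; 0 0 -0.13 0 0 0 0.045'|head -2;python3 -m jog '0 0 -0.02 0 0 0 0.045; 0 0 -0.06 0 0 0 0.045; 0 0 -0.08 0 0 0 0.045; 0 0 -0.08 0 0 0 0.045; 0 0 -0.08 0 0 0 0.045'; python3 -c "
from h import *
snap('wrist','w20'); snap('scene','s20');zoom('s20',220,110,120,130,4.5)"
```

```text
t: 20.65
eef_pos: [0.4992, -0.0163, 0.2962]
t: 21.15
eef_pos: [0.4997, -0.0162, 0.3748]
tool_rot: [-0.0, 0.649, 0.761, -0.001]
contact_force: [0.1, 0.2, -0.8]
gripper_width: 0.528
```

View pics/w20.png

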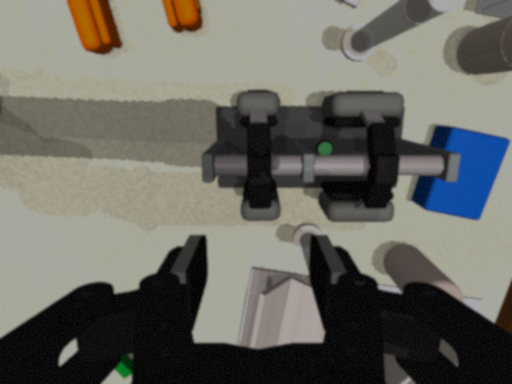

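View pics/s20_z220_110.png

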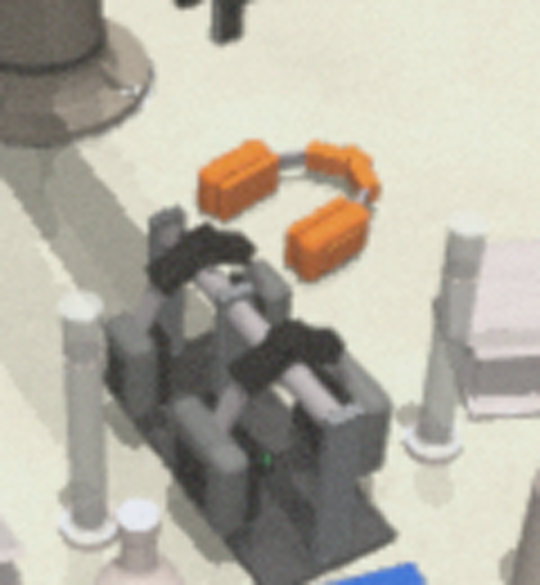

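View pics/s20.png

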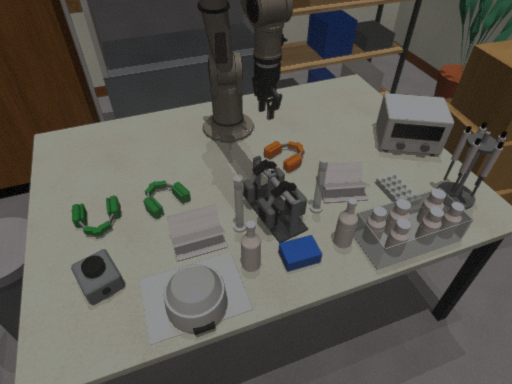

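```bash
python3 -m jog '0 0 0 0 0 0 0.045; 0 0 0 0 0 0 0.045; 0 0 0 0 0 0 0.045; 0 0 0 0 0 0 0.045; 0 0 0 0 0 0 0.045' |head -1; python3 -c "
from h import *
a=snap('scene','s21')['image']; b=load('s20')['image']; import cv2
d=cv2.GaussianBlur(cv2.absdiff(a,b),(5,5),0).max(2)
print('rail',d[150:240,235:310].max(),'all',d.max(),np.unravel_index(d.argmax(),d.shape))
o=load('s4')['image']; d=cv2.GaussianBlur(cv2.absdiff(a,o),(5,5),0).max(2); 
for n,(x,y) in dict(cylL=(318,188),cylR=(239,205),bL=(347,225),bR=(251,248),tip=(300,252),rack=(395,187)).items(): print(n,d[y-12:y+12,x-6:x+7].max())"
```

```text
t: 21.75
rail 5 all 9 (np.int64(117), np.int64(266))
cylL 56
cylR 58
bL 3
bR 4
tip 4
rack 3
```

```bash
python3 -c "
from h import *
a=cv2.imread('pics/s4.png');b=cv2.imread('pics/s21.png')
f=lambda i:np.hstack([cv2.resize(i[150:245,225:265],None,fx=4.5,fy=4.5),cv2.resize(i[150:245,300:340],None,fx=4.5,fy=4.5)])
cv2.imwrite('pics/cmp.png',np.hstack([f(a),f(b)]))"
```

```text
(no output)
```

View pics/cmp.png

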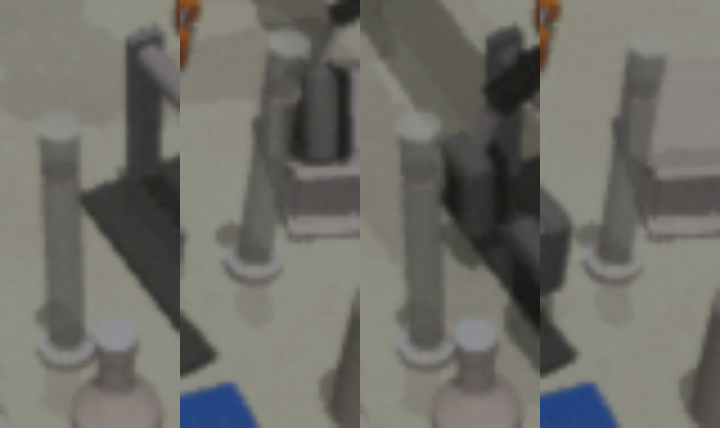

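Both cylinders are where they started. The differences come from the background behind them and from shadows.

```bash
python3 -c "
from station import workorder
print(workorder.hand_in())"
```

```text
the job is handed in; nothing more can be done
None
```

Both pairs of ear defenders are hanging on the bar, and the job was handed in at about 22 s of the 66 s allowed. The broad pair went first, from the left cradle into the longer (far) bay. The slim pair followed, from the right cradle into the shorter (near) bay.

**Last checks:** both crowns rest on the bar, square across it and about centred in their bays, with a cup on either side. Two pictures about half a second apart showed no movement at the rail. The gripper is clear, about 0.2 m above the bar.

**Other items:** the bottles, tip box and tube rack look unchanged from the earlier picture. My difference check flagged both measuring cylinders, but a side-by-side crop showed them in place. The difference came from the emptied cradle, the hung cups and shadows around them.

**Close calls:**
- **Joint range:** while reaching for the slim pair, joint 6 read 0.1705 rad, just above its 0.17 limit. I eased the tilt 1.5 degrees before closing the gripper, and no reading went past the limit.
- **Position estimates:** my separate estimates of each crown's position differed by up to 9 mm. I corrected them with close wrist views before gripping.
- **Contact force:** the highest wrist force I saw was about 12 N, when seating the slim pair.

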